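# Clamp a spice jar in the one-hand ratchet clamp and hold it

## Robot

A 6-joint arm with a two-finger parallel gripper is mounted at the origin on a cart in front of the work surface, level with it; the furniture and walls round the work are solid. World frame = base frame: x ahead of the robot, y to its left, z up, the work surface at z = 0. Lengths are in m, angles in rad, forces in N, time in s.
With the tool pointing down it reaches from about 0.35 to 0.775 m from the base axis. Payload 7.3 kg.
Tool frame: the origin (TCP) lies between the finger pads, 19 mm behind the fingertips; this is the grasp point; z points along the fingers, y is the direction in which the jaws open and shut (so a half turn about z gives the same grasp; the last joint's range is limited). The gripper opens to 92 mm and grips with 3 to 60 N. Pads are 19 mm wide; open, the fingers measure 130 mm over their backs; the gripper's body (75 mm by 190 mm) begins 47 mm behind the grasp point.
Start: joints at [1.121, 0.342, 1.524, -0, 1.275, -0.146], TCP at [0.157, 0.501, 0.246] pointing down, gripper open.
Joint ranges: [-2.53, 2.53], [-0.77, 2.02], [0.04, 2.7], [-1, 4.14], [0.28, 2.66], [-3.11, 3.11]. Speed limits (rad/s): [2.57, 2.57, 3.14, 3.14, 3.14, 3.14].

## Interface

Orientations are given as [roll, pitch, yaw] about the fixed x, y, z axes, in that order (R = Rz(yaw) Ry(pitch) Rx(roll)).
In Python, from cell import observe, read_camera, camera_info, hand_in gives the robot as it stands.
- The arm moves only by the tool jog_arm, never from a script. Its argument "rows" is one flat list of numbers, 5 for each row, row after row: the finger opening in mm, from 0 to 91.8, then the shift along the tool's x, y, z in mm, then the turn about the tool's z in degrees. In form: [gripper, tx, ty, tz, roll, gripper, tx, ty, tz, roll, ...]. A call has 1 to 20 rows; each row shifts and turns the commanded pose from where the row before left it, along the tool's axes as they then stand; what a row does not reach is not made up. A row lasts 1/10 s, in which the tool goes at most 50 mm and 8.59 degrees, less where a joint would pass 70% of its speed; a pose out of reach is approached as far as the arm can. A call with a gripper value outside its range is refused whole. The fingers move at their own pace and stop on an object; "grip_force" is the grip in N (left out, the last holds). Time passes only in rows, so rows that do not move let the fingers close. It gives the time, the measured TCP pose, the force and the opening at its end, in the units of the state.
- observe(): the state, without advancing time (a new reading comes with each control period).
- read_camera(name): name is "scene" or "top" or "wrist"; returns (picture, depth): 384x512x3 uint8, red, green, blue; 384x512 float32, m along the optical axis (not along the pixel's ray), 0 where there is no reading.
- camera_info(name): a dict with "fx", "fy", "cx", "cy" (pixels), "distortion" ([k1, k2, p1, p2, k3] as OpenCV has them; the pictures are not rectified), "extrinsics" (4x4, takes a point from camera to world coordinates); the wrist camera has in their place "tool_from_camera" (4x4, takes a point from camera to tool coordinates, whose origin is the TCP and whose axes are the flange's). Camera axes: x right, y up, looking along -z (the intrinsics and any distortion apply to the point x, -y, -z); pixel columns grow to the right and rows downward; lengths in m; the calibration is good to about 2 mm. A picture is of the moment at which its call begins: read the wrist's pose just before it. camera_info takes no time and is no camera call.
- hand_in(): hands the job in, once; it reports no verdict.
The state is a dict: "time": time; "qpos": joint angles; "qvel": joint speeds; "joint_efforts": joint torques, N m; "tool_pos": TCP position; "tool_rot": TCP orientation; "contact_force": force on the tool from outside, world axes, zero at the start; "torque": the same for the moment, N m; "opening": finger opening in m.
Only numpy, scipy, OpenCV 4.12 (cv2) and the standard library are available. Lean on these libraries where they do the work, as an engineer would, in place of code of your own. Each camera call takes 0.05 s, during which the arm holds its last target. There are 200 camera calls.

## Task

Clamp the glass spice jar in the ratchet jar clamp so that its stuck lid can be twisted off: pull the clamp's release knob up to its stop so that the sliding jaw springs fully open, stand the jar upright on the middle of the clamp's board between the jaws and let go of it, then pump the trigger (squeeze it towards the handle, let it spring out, squeeze again) until the jaw's rubber cushion presses the jar into the V of the fixed jaw. Press firmly enough that the cushion gives a little, but never squash it flat, which would crush the glass; finish while you still hold the trigger squeezed. Move the jaw only with knob and trigger, never by pushing it, and leave the other things alone.

Things in the scene. Friction and masses are not known exactly. Their poses are not given: they have to be found in the camera images.
- jar_clamp: ratchet jar clamp, stuck to the worktop by suction feet. Origin on the worktop under the push rod; x across, y along the rod from the handle end to the fixed jaw, z up. White board 100 x 274 mm (y -122 to +152), top 14 mm over the worktop. Steel frame y -103 to +3 mm, 46 mm wide, 81 mm high (56 at the knob). The toothed rod (z 28 to 41 mm) sticks out up to 69 mm behind it.
- jar_seat (a point): point on the board (14 mm over the worktop), at x = 0, y = +95 mm of the clamp, where the jar's underside centre lies when it is seated in the upright 120 degree V of the grey fixed jaw (62 mm high, 66 mm wide, beyond the seat at +y). With the jaw open there are 75 mm from the cushion to the bottom of the V: stand the jar about 12 mm short of the seat, in line with it.
- clamp_handle: fixed upright black handle, 26 mm wide (x), 18 mm thick: y = -94.5 (back) to -76.5 mm (front) of the clamp, top at z = 144 mm; its origin and axes are those of jar_clamp. Squeeze along the clamp's y, TCP about 122 mm high (fingertips above the knob). The handle does not give: fingers that close evenly must meet where both touch when squeezed, so set the TCP at y = -79 mm, not midway.
- trigger (a joint): sprung trigger in front (+y) of the handle: 0 let out, 0.62 rad fully squeezed; with the handle it spans 65 mm let out, 34 mm squeezed. The first 0.19 rad are free, so let it out below 0.15; then a pawl drives the rod, 12 mm (two teeth) kept per full squeeze. 8 N at the roller close it while the jaw runs free; once the jaw presses it stalls: 12 N give 12 to 17 N at the cushion, 1.6 N more per N.
- trigger_nose (a point): axis of the round steel roller (14 mm diameter, 24 mm long along x) at the trigger's free end, where a finger presses; let out it lies at y = -37 mm, z = 113.5 mm of the clamp, 51 mm from the pivot at y = -60, z = 68 mm; it moves to -y when squeezed
- trigger_lever: the trigger's steel lever with its roller; origin on the pivot
- release_knob (a joint): lift of the sprung release knob: 0 to 4 mm as its pin rides on the rod's teeth, 10 mm pulled up to its stop. Pulling takes 3 to 5 N; let go, it springs back down. More than about 4 mm frees the rod and the jaw springs open; down, it keeps the rod from going back.
- knob_grip (a point): middle of the black knurled knob (22 mm diameter, 24 mm high, upright) where to pinch it, 85 to 89 mm over the worktop, at x = 0, y = -9.5 mm of the clamp. The trigger leans towards it from -y, so pinch it across, along the clamp's x. The metal below it reaches 60 mm over the worktop.
- clamp_rod (a joint): advance of push rod and sliding jaw: 0 fully open, at most 66 mm, growing towards the fixed jaw. Teeth every 6 mm (0, 6, 12 ...) hold it while the knob is down. A spring of 3 to 4 N opens it within a second when freed. With the jar seated the cushion touches at about 28 mm; with the jaw further closed than that there is no room for the jar.
- sliding_jaw: grey plate of the sliding jaw, 46 x 8 x 44 mm, top 61 mm over the worktop, which carries the cushion on its +y side; origin: the clamp's origin shifted by the advance along the clamp's y
- clamp_cushion (a joint): how far the sprung rubber cushion is pressed in towards the jaw plate: 0 free, 10 mm squashed flat; 1 N at first, then 2.9 N more per mm
- jaw_cushion: black ribbed rubber cushion, 44 x 40 mm (x, z); origin: middle of the face that presses on the jar, 40 mm over the worktop, at y = +45.5 mm of the clamp with the jaw fully open
- jar: glass spice jar with a wide steel lid, 99 mm high; body 43 mm diameter, lid 46 mm diameter from 76 mm up: grasp the lid. 110 to 220 g. Origin: centre of its underside, z up its axis.
- tin: food tin, 75 mm diameter, 58 mm high, origin under its centre; bystander
- mug: mug, about 86 x 117 x 99 mm, origin under it; bystander
- salt: salt shaker, 44 mm diameter, 90 mm high, origin under its centre; bystander
- lemon: lemon, 71 x 53 x 51 mm, origin under it; bystander
Not all that is in view belongs to the job. What is shaped like the jar but red is not meant.

How it is judged:
By the outcome, as a careful person would: the job done as asked, in the order asked, and still so for the second after the job is handed in, while the arm keeps its last pose, push and grip.
It also fails if it takes over 69 s, if anything falls off the work surface, if the arm or the gripper's body presses on something with over 40 N, if the wrist force passes 120 N, or if a joint passes its speed limit or range.

## Working session

There is one attempt and no reset: what is moved stays moved. The work goes in short steps, Python scripts to look and compute and a tool call to move; the robot and the scene stay as the last step left them, time stands still between calls to the robot, and variables do not carry over. Pictures are saved under pics/ and viewed, about 8 in all and at most 12, crops included, and the job is handed in when it is done.

Besides the shell and the picture viewer there is one more tool, called after "Request:" as a command line: name --argument value ..., lists and objects as JSON in quotes. jog_arm: Moves the arm, as the interface text tells. Its arguments: {"type":"object","properties":{"rows":{"type":"array","items":{"type":"number"}},"grip_force":{"type":"number"}},"required":["rows"]}

```bash
mkdir -p pics; ls; cat > h.py <<'E'
import numpy as np, cv2
from cell import observe, read_camera, camera_info, hand_in
from scipy.spatial.transform import Rotation as R
def save(n,name):
    p,d=read_camera(n); np.savez('pics/'+name+'.npz',p=p,d=d); cv2.imwrite('pics/'+name+'.png',p[...,::-1]); return p,d
def T(n,s=None):
    i=camera_info(n)
    if n!='wrist': return np.array(i['extrinsics'])
    M=np.eye(4); M[:3,:3]=R.from_euler('xyz',s['tool_rot']).as_matrix(); M[:3,3]=s['tool_pos']
    return M@np.array(i['tool_from_camera'])
def cloud(n,d,s=None):
    i=camera_info(n); K=np.array([[i['fx'],0,i['cx']],[0,i['fy'],i['cy']],[0,0,1]])
    h,w=d.shape; u,v=np.meshgrid(np.arange(w),np.arange(h))
    q=cv2.undistortPoints(np.stack([u,v],-1).reshape(-1,1,2).astype(float),K,np.array(i['distortion'])).reshape(h,w,2)
    M=T(n,s); c=np.stack([q[...,0]*d,-q[...,1]*d,-d],-1)
    P=c@M[:3,:3].T+M[:3,3]; P[d<=0]=np.nan; return P
E
python3 - <<'E'
from h import *
s=observe(); print(s)
for n in('scene','top'):
    save(n,n+'0'); print(n,np.round(T(n),3).tolist())
a=cv2.imread('pics/scene0.png');b=cv2.imread('pics/top0.png')
cv2.imwrite('pics/both.png',cv2.resize(b,(800,600),interpolation=cv2.INTER_CUBIC))
E
```

```text
pics
{'time': 0.0, 'qpos': array([ 1.12102859e+00,  3.42713366e-01,  1.52500922e+00,  2.75108968e-05,
        1.27540722e+00, -1.45968090e-01]), 'qvel': array([ 0.00095281,  0.00074214,  0.00026239, -0.0012608 ,  0.00040799,
       -0.00028618]), 'joint_efforts': array([-2.53816552e-04, -4.31237519e+01, -2.44215328e+01,  7.17201247e-02,
        5.59447089e-02, -7.49255651e-05]), 'tool_pos': array([0.15684226, 0.50062951, 0.24485252]), 'tool_rot': array([-3.14007567e+00, -2.49606936e-04,  2.83778479e+00]), 'contact_force': array([ 0.14589207, -0.0218637 ,  0.51820014]), 'torque': array([ 0.00332081, -0.02181261, -0.02392238]), 'opening': 0.09156208638654936}
scene [[0.567, 0.391, -0.725, -0.038], [-0.823, 0.26, -0.504, -0.397], [-0.008, 0.883, 0.47, 0.501], [0.0, 0.0, 0.0, 1.0]]
top [[0.026, 0.99, -0.142, 0.464], [-1.0, 0.025, -0.009, 0.012], [-0.006, 0.142, 0.99, 0.936], [0.0, 0.0, 0.0, 1.0]]
```

View pics/both.png

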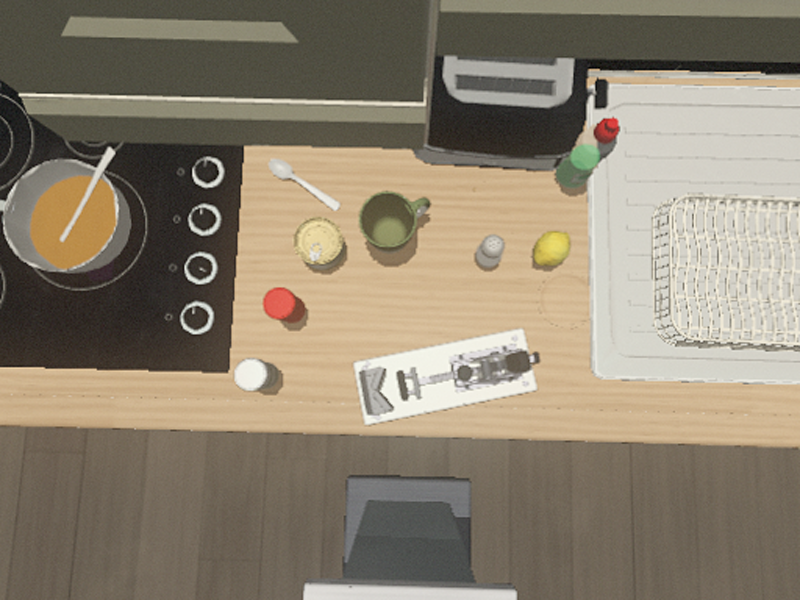

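View pics/scene0.png

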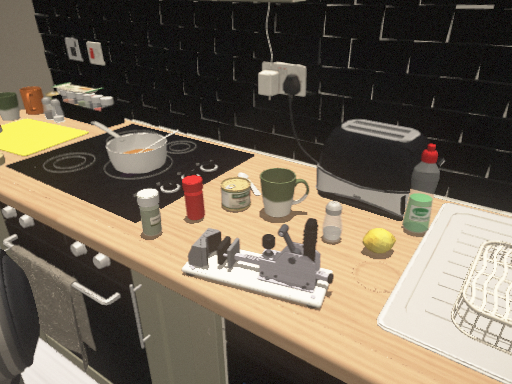

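The top view shows the clamp at about (445,375), with its fixed jaw to the left, towards world +y. There are two jar-shaped candidates:
- A steel-lidded glass jar at top (253,376) and scene (150,212).
- A red one at top (281,304) and scene (193,198), which is excluded.

The salt shaker is at top (490,250) and is smaller. I'll measure the clamp and jar and confirm the jar in a crop.

```bash
python3 - <<'E'
from h import *
z=np.load('pics/top0.npz');P=cloud('top',z['d']);p=z['p'].astype(int)
z2=np.load('pics/scene0.npz');P2=cloud('scene',z2['d'])
def reg(P,u0,u1,v0,v1): return P[v0:v1,u0:u1].reshape(-1,3)
# board
Q=P[205:276,222:350];c=p[205:276,222:350]
m=(abs(Q[...,2]-.014)<.006)&(c.min(-1)>165)
m8=m.astype(np.uint8)
pts=Q[m][:,:2]; print('table z',np.nanmedian(P[230:250,200:215,2]),'board z',np.median(Q[m][:,2]),m.sum())
r=cv2.minAreaRect((pts*1000).astype(np.float32)); print(r); print(cv2.boxPoints(r))
# handle, jar
for n,A,lo,hi in(('handle',P[205:276,222:350],.135,.155),('knob',P[205:276,222:350],.09,.108),('jarlid',P[222:255,145:185],.09,.11),('redlid',P[175:215,160:200],.08,.13)):
    a=A.reshape(-1,3);a=a[(a[:,2]>lo)&(a[:,2]<hi)];print(n,len(a),a.mean(0),a.min(0),a.max(0))
for n,(u0,u1,v0,v1) in dict(jar=(130,168,180,240),clamp=(180,335,215,305)).items():
    a=reg(P2,u0,u1,v0,v1);
    if n=='jar':
        for lo,hi in((.005,.03),(.03,.07),(.08,.097),(.097,.105)):
            b=a[(a[:,2]>lo)&(a[:,2]<hi)];print('sc jar',lo,len(b),np.median(b,0))
    else:
        b=a[a[:,2]>.135];print('sc handle',len(b),b.mean(0) if len(b) else 0,np.nanmax(a[:,2]))
t=cv2.imread('pics/top0.png')[205:280,145:355];s=cv2.imread('pics/scene0.png')[165:315,125:345]
t=cv2.resize(t,(800,286),interpolation=cv2.INTER_CUBIC);s=cv2.resize(s,(460,314),interpolation=cv2.INTER_CUBIC)
o=np.zeros((600,800,3),np.uint8);o[:286]=t;o[286:,:460]=s;cv2.imwrite('pics/crop1.png',o)
E
```

```text
table z -0.0006799417224112592 board z 0.013587661711850219 2975
((465.5660095214844, -47.01025390625), (99.19889831542969, 273.9773254394531), 12.829463005065918)
[[ 386.78647   75.54498]
 [ 447.62314 -191.59259]
 [ 544.3456  -169.56549]
 [ 483.50888   97.57208]]
handle 110 [ 0.48734599 -0.14431821  0.1420857 ] [ 0.47474562 -0.15572288  0.13604015] [ 0.50005508 -0.13477928  0.14648449]
knob 107 [ 0.4734467  -0.08398989  0.09489431] [ 0.45987372 -0.13793582  0.09001941] [ 0.49860251 -0.05896944  0.10753629]
jarlid 367 [0.45997956 0.23322919 0.09735589] [0.43687044 0.21062636 0.09021325] [0.48304493 0.25762065 0.1011885 ]
redlid 367 [0.56203676 0.1978424  0.09697359] [0.53941133 0.17634309 0.08011772] [0.58530598 0.22189098 0.10210635]
sc jar 0.005 329 [0.45963982 0.23502543 0.0128542 ]
sc jar 0.03 334 [0.44386425 0.21987068 0.05093353]
sc jar 0.08 255 [0.44941584 0.22401504 0.09359035]
sc jar 0.097 72 [0.45395074 0.23442547 0.09750834]
sc handle 107 [ 0.48070153 -0.14477106  0.14069883] 0.14481131047486356
```

View pics/crop1.png

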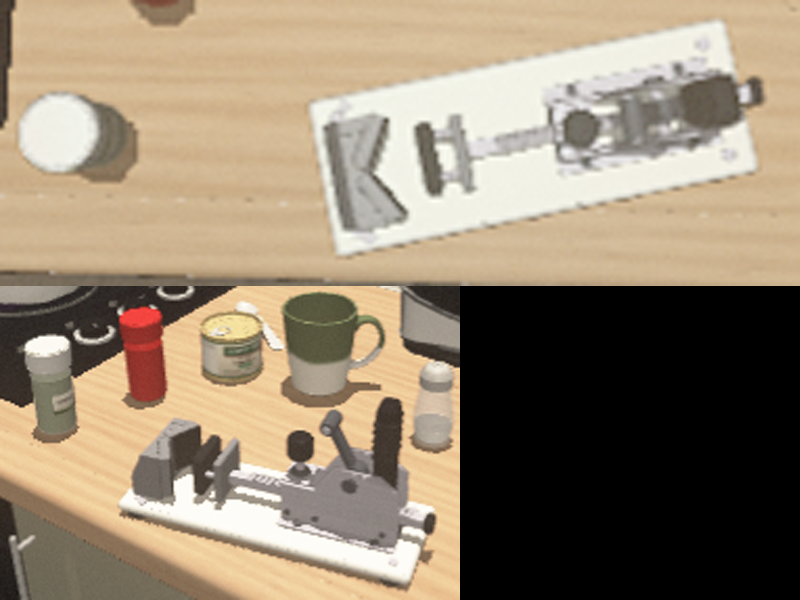

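The crop confirms the jar: glass body, steel lid, lid centre at (460,234) mm, 99 mm high. The clamp origin is (468.9,-61.6) mm with yaw 12.8°. The handle and knob predicted from this match the measured ones within 1 mm. The jaw is well advanced. First I'll turn to yaw 102.8°, so that tool x = clamp y and tool y = clamp x, and go towards the knob.

Request:
jog_arm --rows '[60,0,0,0,8.54,60,0,0,0,8.54,60,0,0,0,8.54,60,0,0,0,8.54,60,0,0,0,8.54,60,0,0,0,8.54,60,0,0,0,8.54,60,-40,12,0,0,60,-40,12,0,0,60,-40,12,0,0,60,-40,12,0,0,60,-40,12,0,0,60,-40,12,0,0,60,-40,12,0,0,60,-40,12,0,0,60,-40,12,0,0,60,-40,12,0,0,60,-40,12,0,0,60,-40,12,0,0]' --grip_force 25

```text
time: 2.0
tool_pos: [0.4043, 0.0632, 0.2454]
tool_rot: [-3.142, -0.0, 1.794]
contact_force: [0.6, -0.1, -0.2]
opening: 0.0598
```

Request:
jog_arm --rows '[60,-36,9,15,0,60,-36,9,15,0,60,-36,9,20,0,60,-36,8,20,0,60,0,0,0,0,60,0,0,0,0]'

```text
time: 2.6
tool_pos: [0.4694, -0.068, 0.1747]
tool_rot: [-3.14, -0.002, 1.793]
contact_force: [-0.5, -0.3, -0.1]
opening: 0.0599
```

```bash
python3 - <<'E'
from h import *
s=observe();p,d=save('wrist','w1');P=cloud('wrist',d,s)
print(s['time'],s['tool_pos'],s['contact_force'])
o=np.array([468.9,-61.6])/1000;ex=np.array([.975,.222]);ey=np.array([-.222,.975])
C=np.stack([(P[...,:2]-o)@ex,(P[...,:2]-o)@ey,P[...,2]],-1)*1000
t=(s['tool_pos'][:2]-o);print('tcp clamp',t@ex*1000,t@ey*1000)
np.save('pics/w1C.npy',C)
dk=(p.max(-1)<70)
m=dk&(abs(C[...,0])<25)&(abs(C[...,1]+9.5)<20)&(C[...,2]>85)&(C[...,2]<108)
a=C[m];print('knob',len(a),a.mean(0),np.percentile(a,2,0),np.percentile(a,98,0)) if len(a) else print('none')
cv2.imwrite('pics/w1b.png',cv2.resize(p[...,::-1],(640,480)))
E
```

```text
2.6 [ 0.46944314 -0.06803417  0.17471935] [-0.47433035 -0.2946034  -0.12724474]
tcp clamp -0.898824507237836 -6.393890114188498
knob 726 [-1.28126325 -7.15005443 93.47842036] [-11.62372266 -17.61876325  86.46892848] [ 8.9793687   1.59224788 95.6291197 ]
```

View pics/w1b.png

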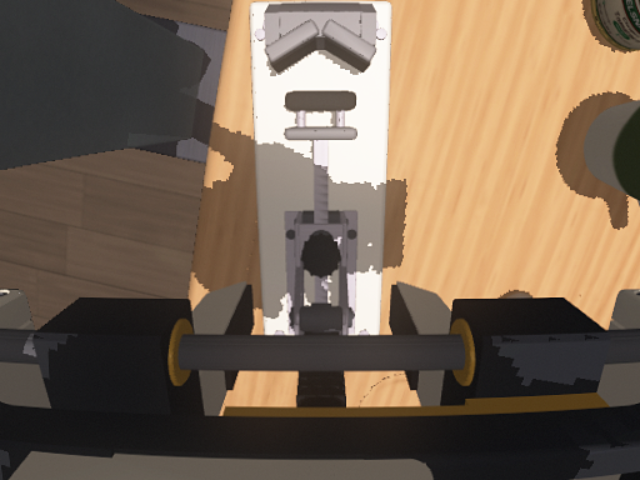

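The wrist view shows the knob at (321,253), directly ahead of the gripper. It is centred across x within 1 mm and its top is about 96 mm up. The jaw is advanced, at (320,115). Going down to pinch the knob.

Request:
jog_arm --rows '[60,-1,0,20,0,60,-1,0,20,0,60,0,0,20,0,60,0,0,20,0,60,0,0,8,0,60,0,0,0,0,10,0,0,0,0,10,0,0,0,0,10,0,0,0,0,10,0,0,0,0,10,0,0,0,0,10,0,0,0,0]' --grip_force 30

```text
time: 3.85
tool_pos: [0.4694, -0.07, 0.0876]
tool_rot: [-3.139, -0.0, 1.795]
contact_force: [-5.0, -1.6, 4.6]
opening: 0.0207
```

Request:
jog_arm --rows '[10,0,-0.5,-2,0,10,0,-0.5,-2,0,10,0,0,-2,0,10,0,0,-2,0,10,0,0,-1,0,10,0,0,0,0]'

```text
time: 4.45
tool_pos: [0.4693, -0.07, 0.0965]
tool_rot: [-3.141, -0.0, 1.795]
contact_force: [-0.2, -1.3, -4.8]
opening: 0.021
```

Request:
jog_arm --rows '[10,0,0,-1,0,10,0,0,-1,0,10,0,0,0,0,10,0,0,0,0]'

```text
time: 4.85
tool_pos: [0.4693, -0.0699, 0.098]
tool_rot: [-3.141, -0.0, 1.794]
contact_force: [2.2, -3.1, -13.4]
opening: 0.0211
```

Request:
jog_arm --rows '[10,0,0,-0.5,0,10,0,0,0,0,10,0,0,0,0,10,0,0,0,0,10,0,0,0,0,10,0,0,0,0]'

```text
time: 5.45
tool_pos: [0.4693, -0.0699, 0.0981]
tool_rot: [-3.141, -0.001, 1.794]
contact_force: [4.2, -3.5, -20.5]
opening: 0.0209
```

```bash
cat >> h.py <<'E'
o=np.array([468.9,-61.6])/1000;ex=np.array([.975,.222]);ey=np.array([-.222,.975])
def cl(P): return np.stack([(P[...,:2]-o)@ex,(P[...,:2]-o)@ey,P[...,2]],-1)*1000
def state():
    s=observe(); print(round(s['time'],2),'tcp clamp',np.round(cl(np.array(s['tool_pos'])),1),'rot',np.round(s['tool_rot'],3),'F',np.round(s['contact_force'],1),'open',round(s['opening']*1000,1)); return s
def jaw(n,d,s=None):
    C=cl(cloud(n,d,s)); m=(abs(C[...,0])<18)&(C[...,2]>50)&(C[...,2]<66)&(C[...,1]>20)&(C[...,1]<125)
    h,e=np.histogram(C[m][:,1],np.arange(20,126,3)); print('jaw hist',{int(a):int(b) for a,b in zip(e,h) if b})
E
python3 - <<'E'
from h import *
s=state()
p,d=save('wrist','w2');jaw('wrist',d,s)
p,d=save('top','t2');jaw('top',d)
z=np.load('pics/w1.npz')['d']; z=np.load('pics/top0.npz')['d'];print('before');jaw('top',z)
E
```

```text
5.45 tcp clamp [-1.5 -8.2 98.1] rot [-3.141e+00 -1.000e-03  1.794e+00] F [  4.2  -3.5 -20.5] open 20.9
jaw hist {20: 339, 23: 408, 35: 258, 38: 335, 41: 370, 44: 381, 107: 46, 110: 223, 113: 362, 116: 136, 119: 3}
jaw hist {110: 5, 113: 12, 116: 17, 119: 19, 122: 22}
before
jaw hist {59: 21, 62: 22, 65: 14, 77: 19, 80: 18, 83: 22, 86: 20, 89: 2, 110: 4, 113: 11, 116: 15, 119: 23, 122: 20}
```

The jaw is fully open: the cushion face is at about 46 mm and the knob pull ended at its stop. Next I'll lower the knob, let go, and go to the jar at clamp (57,290).

Request:
jog_arm --rows '[10,0,0,4,0,10,0,0,4,0,10,0,0,3,0,50,0,0,0,0,60,0,0,0,0,60,0,0,-30,0,60,0,0,-40,0,60,0,0,-30,0,70,40,8,0,0,70,40,8,0,0,70,40,8,0,0,70,40,8,0,0,70,40,8,0,0,70,40,8,0,0,70,40,8,0,0,70,18,2,0,0,70,0,0,0,0,70,0,0,0,0]'

```text
time: 7.35
tool_pos: [0.4599, 0.2336, 0.1883]
tool_rot: [3.141, -0.0, 1.796]
contact_force: [-0.6, 0.0, -0.3]
opening: 0.0698
```

```bash
python3 - <<'E'
from h import *
s=state();p,d=save('wrist','w3');C=cl(cloud('wrist',d,s))
for lo,hi in((92,106),):
    m=(abs(C[...,0]-57)<45)&(abs(C[...,1]-290)<45)&(C[...,2]>lo)&(C[...,2]<hi);a=C[m]
    print(len(a),np.median(a,0),np.percentile(a,1,0),np.percentile(a,99,0))
E
```

```text
7.35 tcp clamp [ 56.8 289.8 188.3] rot [ 3.141 -0.     1.796] F [-0.6  0.  -0.3] open 69.8
2891 [ 55.78953861 291.74433435  98.45872862] [ 34.44586371 269.00037571  94.10586309] [ 77.7386024  312.90769577 100.11233512]
```

The lid agrees within 1 mm once the wrist camera bias seen at the knob is taken off. Going down to grasp the lid and lift it.

Request:
jog_arm --rows '[70,0,0,25,0,70,0,0,25,0,70,0,0,25,0,70,0,0,15,0,70,0,0,7,0,70,0,0,0,0,35,0,0,0,0,35,0,0,0,0,35,0,0,0,0,35,0,0,0,0,35,0,0,0,0,35,0,0,0,0]' --grip_force 25

```text
time: 8.6
tool_pos: [0.4602, 0.2336, 0.0917]
tool_rot: [3.14, -0.0, 1.795]
contact_force: [-1.8, -1.2, 5.3]
opening: 0.0452
```

Request:
jog_arm --rows '[35,0,0,-5,0,35,0,0,-15,0,35,0,0,-30,0,35,0,0,-30,0,35,0,0,-20,0,35,0,0,0,0,35,0,0,0,0]'

```text
time: 9.3
tool_pos: [0.4596, 0.2334, 0.1904]
tool_rot: [-3.141, -0.0, 1.794]
contact_force: [-1.1, -0.4, -0.7]
opening: 0.0456
```

Request:
jog_arm --rows '[35,-30,-8,0,0,35,-30,-8,0,0,35,-30,-8,0,0,35,-30,-8,0,0,35,-30,-8,0,0,35,-30,-8,0,0,35,-26.5,-9.5,0,0,35,0,0,20,0,35,0,0,0,0,35,0,0,0,0]'

```text
time: 10.3
tool_pos: [0.4489, 0.0196, 0.17]
tool_rot: [-3.139, -0.001, 1.794]
contact_force: [-0.1, 0.8, -0.0]
opening: 0.0452
```

```bash
python3 - <<'E'
from h import *
s=state();p,d=save('wrist','w4');p2,_=save('scene','s4')
C=cl(cloud('wrist',d,s));m=(abs(C[...,0])<40)&(C[...,2]<18)&(C[...,2]>9)&(p.min(-1)>150)&(C[...,1]>60)
a=C[m];print(len(a),np.percentile(a,[1,99],0) if len(a) else 0)
a=cv2.resize(p[...,::-1],(400,300));b=cv2.resize(p2[150:310,130:343,::-1],(400,300),interpolation=cv2.INTER_CUBIC)
cv2.imwrite('pics/c4.png',np.hstack([a,b]))
E
```

```text
10.3 tcp clamp [ -1.5  83.7 170. ] rot [-3.139e+00 -1.000e-03  1.794e+00] F [-0.1  0.8 -0. ] open 45.2
2631 [[-38.84150019  61.99047282  10.45494617]
 [ 39.60081584 152.53211343  16.13792176]]
```

View pics/c4.png

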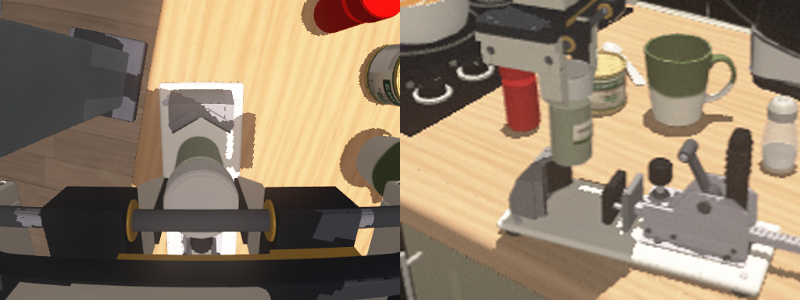

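The jar is held upright above the gap, (570,120) in the right panel, in line with the V, and the jaw is open. Lowering it.

Request:
jog_arm --rows '[35,-0.5,0.5,15,0,35,0,0,20,0,35,0,0,15,0,35,0,0,8,0,35,0,0,3,0,35,0,0,1,0,35,0,0,1,0,35,0,0,0,0,35,0,0,0,0]'

```text
time: 11.3
tool_pos: [0.4505, 0.019, 0.1084]
tool_rot: [3.141, 0.0, 1.794]
contact_force: [-0.1, 0.5, -1.7]
opening: 0.0454
```

Request:
jog_arm --rows '[35,0,0,1,0,35,0,0,0.7,0,35,0,0,0.5,0,35,0,0,0,0,35,0,0,0,0]'

```text
time: 11.8
tool_pos: [0.4502, 0.019, 0.1058]
tool_rot: [-3.142, -0.0, 1.794]
contact_force: [-0.3, 0.8, -2.2]
opening: 0.045
```

Request:
jog_arm --rows '[35,0,0,0.6,0,35,0,0,0,0,35,0,0,0,0]'

```text
time: 12.1
tool_pos: [0.4504, 0.019, 0.1056]
tool_rot: [3.141, 0.0, 1.795]
contact_force: [-1.8, -0.5, 6.3]
opening: 0.0452
```

The jar touched the board at TCP 105.6 mm, as predicted. Releasing, rising and backing off towards the handle, then turning 90°.

Request:
jog_arm --rows '[50,0,0,-0.4,0,60,0,0,0,0,60,0,0,0,0,60,0,0,0,0,60,0,0,-10,0,60,0,0,-20,0,60,0,0,-35,0,60,0,0,-35,0,90,-30,0,0,0,90,-30,0,0,0,90,-30,0,0,0,90,-30,0,0,0,90,-28,0,0,0]'

```text
time: 13.4
tool_pos: [0.4833, -0.1267, 0.2064]
tool_rot: [3.141, 0.0, 1.794]
contact_force: [0.0, -0.5, -0.4]
opening: 0.0891
```

Request:
jog_arm --rows '[91.8,0,0,0,8.2,91.8,0,0,0,8.2,91.8,0,0,0,8.2,91.8,0,0,0,8.2,91.8,0,0,0,8.2,91.8,0,0,0,8.2,91.8,0,0,0,8.2,91.8,0,0,0,8.2,91.8,0,0,0,8.2,91.8,0,0,0,8.2,91.8,0,0,0,8,91.8,0,0,0,0,91.8,0,0,0,0]' --grip_force 6

```text
time: 14.7
tool_pos: [0.4831, -0.1253, 0.206]
tool_rot: [3.141, -0.0, 0.227]
contact_force: [0.5, -0.5, 0.3]
opening: 0.0918
```

```bash
python3 - <<'E'
from h import *
s=state();p,d=save('wrist','w5');p2,d2=save('scene','s5');p3,d3=save('top','t5')
for n,D in(('wrist',d),('scene',d2),('top',d3)):
    C=cl(cloud(n,D,s))
    m=(abs(C[...,0])<35)&(C[...,2]>95)&(C[...,2]<120)&(abs(C[...,1]-85)<40);a=C[m]
    print(n,'lid',len(a),(np.percentile(a,[1,50,99],0)) if len(a) else 0)
    m=(abs(C[...,0])<25)&(C[...,2]>139)&(C[...,2]<150)&(abs(C[...,1]+85)<25);a=C[m]
    print(n,'handle',len(a),(np.percentile(a,[1,50,99],0)) if len(a) else 0)
a=cv2.resize(p3[190:280,200:360,::-1],(400,300));b=cv2.resize(p2[150:310,130:343,::-1],(400,300),interpolation=cv2.INTER_CUBIC)
cv2.imwrite('pics/c5.png',np.hstack([a,b]))
E
```

```text
14.7 tcp clamp [ -0.3 -65.2 206. ] rot [ 3.141 -0.     0.227] F [ 0.5 -0.5  0.3] open 91.8
wrist lid 2977 [[-21.6189665   59.60482981  96.02763975]
 [  1.82535967  78.45814473 112.19148267]
 [ 22.49105112 103.81525173 113.97828255]]
wrist handle 806 [[-11.6646398  -93.18448574 139.22531519]
 [  0.90021251 -84.30744987 143.45013435]
 [ 11.36221293 -76.23192681 145.41652325]]
scene lid 449 [[-26.61946767  62.19366024  95.66047341]
 [-12.42988785  81.38734478 110.38513039]
 [ 17.4923909  105.76439447 112.74853057]]
scene handle 78 [[-15.33081352 -90.37239465 139.1982252 ]
 [ -6.59243102 -83.174536   142.1330306 ]
 [  8.76907358 -75.22226994 144.14655864]]
top lid 368 [[-21.93914464  62.47218568 108.3551353 ]
 [ -0.23212671  83.73795661 111.54307139]
 [ 21.83487706 105.03885119 115.15685553]]
top handle 0 0
```

View pics/c5.png

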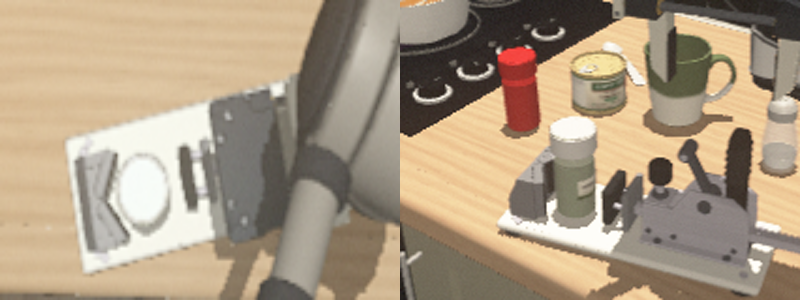

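The jar stands upright and alone between the jaws at clamp (0,84), about 11 mm short of the seat. Next I descend around handle and trigger, then shift to y = -79.

Request:
jog_arm --rows '[91.8,0,0,20,0,91.8,0,0,25,0,91.8,0,0,20,0,91.8,0,0,12,0,91.8,0,0,6,0,91.8,0,0,0,0,91.8,0,0,0,0]' --grip_force 12

```text
time: 15.55
tool_pos: [0.4835, -0.1255, 0.1232]
tool_rot: [3.141, -0.001, 0.224]
contact_force: [-0.0, 0.1, -0.2]
opening: 0.0916
```

Request:
jog_arm --rows '[91.8,0,4,0,0,91.8,0,5,0,0,91.8,0,5,0,0,91.8,0,0,0,0,91.8,0,0,0,0]'

```text
time: 16.05
tool_pos: [0.4864, -0.1389, 0.1227]
tool_rot: [-3.141, -0.001, 0.223]
contact_force: [2.3, 2.6, -0.9]
opening: 0.0915
```

Request:
jog_arm --rows '[28,0,0,0,0,28,0,0,0,0,28,0,0,0,0,28,0,0,0,0,28,0,0,0,0,28,0,0,0,0,28,0,0,0,0,28,0,0,0,0,28,0,0,0,0,28,0,0,0,0]'

```text
time: 17.05
tool_pos: [0.4858, -0.1367, 0.1223]
tool_rot: [-3.138, 0.0, 0.224]
contact_force: [1.9, 11.8, 0.4]
opening: 0.0331
```

```bash
cat >>h.py <<'E'
def chk(n,s):
    for c in('scene','top'):
        p,d=save(c,n+c); C=cl(cloud(c,d)); 
        for nm,a,b,z0,z1 in(('jawcush',5,75,44,64),('lid',50,125,106,117)):
            m=(abs(C[...,0])<30)&(C[...,2]>z0)&(C[...,2]<z1)&(C[...,1]>a)&(C[...,1]<b);A=C[m]
            if len(A)>10: print(c,nm,len(A),np.round(np.percentile(A,[2,98],0)[:,:2].ravel(),1),np.histogram(A[:,1],np.arange(a,b,3))[0] if nm[0]=='j' else '')
E
python3 - <<'E'
from h import *
s=state();chk('q1',s)
E
```

```text
17.05 tcp clamp [ -0.2 -76.9 122.3] rot [-3.138  0.     0.224] F [ 1.9 11.8  0.4] open 33.1
scene jawcush 373 [-25.6  32.   16.9  73.6] [ 3  0  0  0  0  0  0  0  6 84 32 12  0  0  1 79 29 30 20  9 25 19 22]
scene lid 314 [-25.5  63.3  17.3 105.1] 
top jawcush 166 [-21.1  31.1  20.3  60. ] [ 0  0  0  0  0  0  0  0 11 25 26  9  0  2  5 25 27 22 14  0  0  0  0]
top lid 369 [-21.2  63.3  21.1 104.5]
```

The first full squeeze (33 mm) moved the cushion face from 46 to 60 mm. Letting it out and squeezing a second time.

Request:
jog_arm --rows '[91.8,0,0,0,0,91.8,0,0,0,0,91.8,0,0,0,0,91.8,0,0,0,0,91.8,0,0,0,0,91.8,0,0,0,0,91.8,0,0,0,0,91.8,0,0,0,0]'

```text
time: 17.95
tool_pos: [0.486, -0.1388, 0.1225]
tool_rot: [-3.141, 0.0, 0.224]
contact_force: [0.5, 2.9, -0.9]
opening: 0.0901
```

Request:
jog_arm --rows '[28,0,0,0,0,28,0,0,0,0,28,0,0,0,0,28,0,0,0,0,28,0,0,0,0,28,0,0,0,0,28,0,0,0,0,28,0,0,0,0,28,0,0,0,0,28,0,0,0,0]'

```text
time: 18.95
tool_pos: [0.4854, -0.1368, 0.1221]
tool_rot: [-3.137, 0.001, 0.223]
contact_force: [0.3, 11.3, 0.6]
opening: 0.0333
```

```bash
python3 - <<'E'
from h import *
s=state();chk('q2',s)
E
```

```text
18.95 tcp clamp [ -0.6 -76.9 122.1] rot [-3.137e+00  1.000e-03  2.230e-01] F [ 0.3 11.3  0.6] open 33.3
scene jawcush 308 [-25.6  44.1  15.8  74. ] [ 2  0  0  0  0  0  0  0  0  0  0  0  4 88 33 10  0  0  1 76 33 33 21]
scene lid 310 [-26.5  71.9  16.1 113.9] 
top jawcush 157 [-21.5  43.2  20.4  71.7] [ 0  0  0  0  0  0  0  0  0  0  0  0 11 26 25  8  1  1  8 26 23 22  6]
top lid 368 [-21.5  72.2  20.  113.3]
```

The jar was pushed from 84 to about 93 mm and stayed upright. The third squeeze should seat it and press.

Request:
jog_arm --rows '[91.8,0,0,0,0,91.8,0,0,0,0,91.8,0,0,0,0,91.8,0,0,0,0,91.8,0,0,0,0,91.8,0,0,0,0,91.8,0,0,0,0,91.8,0,0,0,0]'

```text
time: 19.85
tool_pos: [0.4861, -0.1389, 0.1226]
tool_rot: [-3.141, 0.0, 0.224]
contact_force: [-1.0, 1.9, 0.8]
opening: 0.0903
```

Request:
jog_arm --rows '[28,0,0,0,0,28,0,0,0,0,28,0,0,0,0,28,0,0,0,0,28,0,0,0,0,28,0,0,0,0,28,0,0,0,0,28,0,0,0,0,28,0,0,0,0,28,0,0,0,0,28,0,0,0,0]' --grip_force 12

```text
time: 20.95
tool_pos: [0.4854, -0.1364, 0.1218]
tool_rot: [-3.137, 0.001, 0.223]
contact_force: [1.2, 11.7, -1.0]
opening: 0.0335
```

```bash
python3 - <<'E'
from h import *
s=state();chk('q3',s)
p=np.load('pics/q3scene.npz')['p'][165:305,150:337,::-1];cv2.imwrite('pics/c6.png',cv2.resize(p,(748,560),interpolation=cv2.INTER_CUBIC))
E
```

```text
20.95 tcp clamp [ -0.5 -76.6 121.8] rot [-3.137e+00  1.000e-03  2.230e-01] F [ 1.2 11.7 -1. ] open 33.5
scene jawcush 253 [-25.5  54.7  16.4  74.3] [ 2  0  0  0  0  0  0  0  0  0  0  0  0  0  0  0 63 40 29  4 47 35 27]
scene lid 312 [-27.2  74.3  16.9 116.9] 
top jawcush 148 [-20.9  53.7  20.5  74.1] [ 0  0  0  0  0  0  0  0  0  0  0  0  0  0  0  0 21 23 22 11 22 26 18]
top lid 371 [-22.   74.5  19.4 116. ]
```

View pics/c6.png

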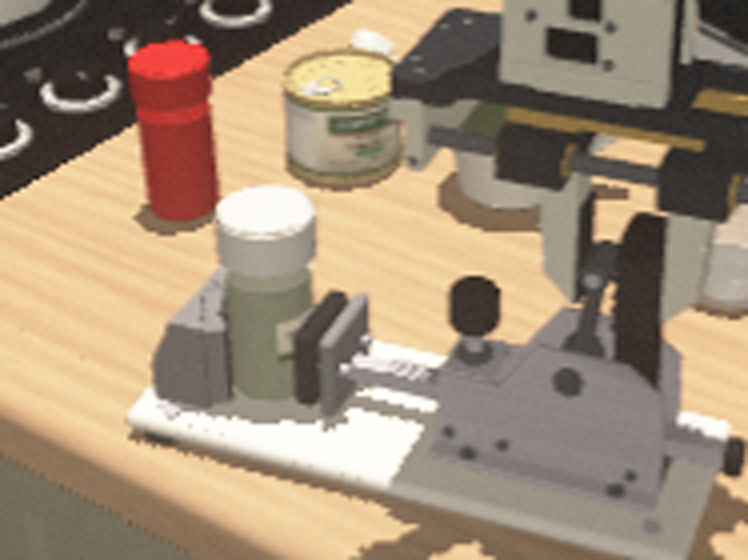

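The jar is seated in the V, with its lid centre at about 95 mm. The plate seems about 36 mm advanced, so I'll measure how much of the cushion's travel is used before deciding anything.

```bash
python3 - <<'E'
from h import *
for n,c in(('t5','top'),('q1top','top'),('q2top','top'),('q3top','top'),('s5','scene'),('q1scene','scene'),('q2scene','scene'),('q3scene','scene')):
    z=np.load(f'pics/{n}.npz');C=cl(cloud(c,z['d']));g=z['p'].max(-1)
    w=15
    m=(abs(C[...,0])<w)&(C[...,2]>54)&(C[...,2]<66)&(C[...,1]>10)&(C[...,1]<80)
    # brightness profile along y: gray plate vs black cushion
    y=C[m][:,1];b=g[m];e=np.arange(10,80,1.5);k=np.digitize(y,e)
    print(n,[(round(e[i-1],1),int((k==i).sum()),int(b[k==i].mean())) for i in range(1,len(e)+1) if (k==i).any()])
p=[]
for n in('q2top','q3top'):
    im=np.load(f'pics/{n}.npz')['p'][215:265,225:300,::-1];p.append(cv2.resize(im,(400,267),interpolation=cv2.INTER_CUBIC))
q=[cv2.resize(np.load(f'pics/{n}.npz')['p'][225:275,195:270,::-1],(400,267),interpolation=cv2.INTER_CUBIC) for n in('q2scene','q3scene')]
cv2.imwrite('pics/c7.png',np.vstack([np.hstack(p),np.hstack(q)]))
E
```

```text
t5 [(np.float64(16.0), 1, 131), (np.float64(17.5), 10, 124), (np.float64(19.0), 7, 120), (np.float64(20.5), 10, 123), (np.float64(22.0), 9, 121), (np.float64(23.5), 8, 131), (np.float64(25.0), 2, 145), (np.float64(35.5), 6, 113), (np.float64(37.0), 9, 104), (np.float64(38.5), 8, 108), (np.float64(40.0), 9, 106), (np.float64(41.5), 9, 106), (np.float64(43.0), 7, 103), (np.float64(44.5), 9, 103), (np.float64(46.0), 7, 171)]
q1top [(np.float64(29.5), 2, 167), (np.float64(31.0), 8, 167), (np.float64(32.5), 9, 172), (np.float64(34.0), 8, 171), (np.float64(35.5), 9, 151), (np.float64(37.0), 9, 160), (np.float64(38.5), 2, 212), (np.float64(49.0), 6, 111), (np.float64(50.5), 10, 108), (np.float64(52.0), 6, 108), (np.float64(53.5), 9, 111), (np.float64(55.0), 10, 108), (np.float64(56.5), 7, 112), (np.float64(58.0), 9, 135), (np.float64(59.5), 5, 192)]
q2top [(np.float64(41.5), 3, 171), (np.float64(43.0), 7, 166), (np.float64(44.5), 9, 173), (np.float64(46.0), 10, 169), (np.float64(47.5), 7, 152), (np.float64(49.0), 9, 180), (np.float64(50.5), 1, 209), (np.float64(61.0), 7, 110), (np.float64(6
[... 1978 characters left out ...]
.float64(65.5), 8, 83), (np.float64(67.0), 5, 83), (np.float64(68.5), 9, 82), (np.float64(70.0), 6, 103), (np.float64(71.5), 7, 146), (np.float64(73.0), 8, 140), (np.float64(74.5), 11, 156), (np.float64(76.0), 4, 141)]
q3scene [(np.float64(53.5), 9, 117), (np.float64(55.0), 14, 141), (np.float64(56.5), 9, 179), (np.float64(58.0), 7, 182), (np.float64(59.5), 7, 167), (np.float64(61.0), 5, 128), (np.float64(64.0), 1, 70), (np.float64(65.5), 15, 76), (np.float64(67.0), 13, 81), (np.float64(68.5), 6, 82), (np.float64(70.0), 7, 82), (np.float64(71.5), 6, 82), (np.float64(73.0), 9, 98), (np.float64(74.5), 4, 123), (np.float64(76.0), 14, 137), (np.float64(77.5), 5, 148), (np.float64(79.0), 2, 132)]
```

View pics/c7.png

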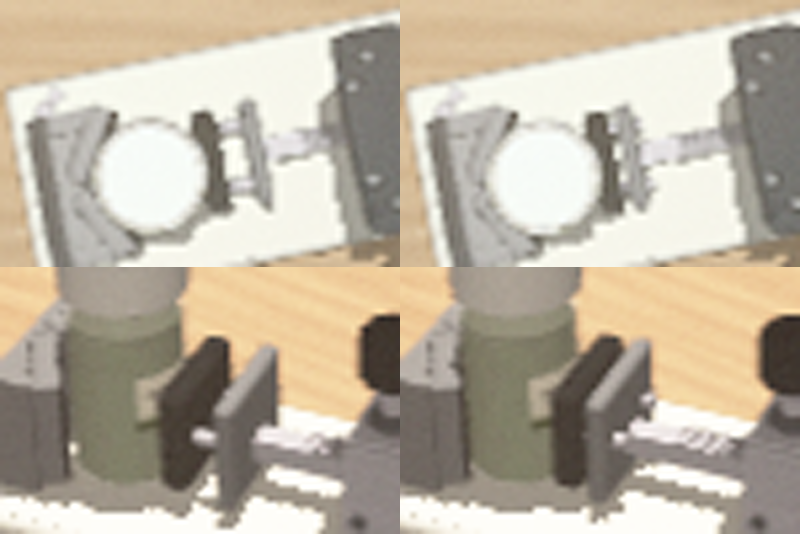

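The jar is pressed into the V, and the cushion has given about 7 to 7.6 mm of 10. A gap to the plate is still visible at (620,155), so it is not flat. I'll hold for a second to see that this is steady.

Request:
jog_arm --rows '[28,0,0,0,0,28,0,0,0,0,28,0,0,0,0,28,0,0,0,0,28,0,0,0,0,28,0,0,0,0,28,0,0,0,0,28,0,0,0,0]'

```text
time: 21.85
tool_pos: [0.4854, -0.1364, 0.1218]
tool_rot: [-3.137, 0.001, 0.223]
contact_force: [1.6, 12.6, -1.5]
opening: 0.0338
```

```bash
python3 - <<'E'
from h import *
s=state()
for c in('top','scene'):
    p,d=save(c,'f'+c);C=cl(cloud(c,d))
    m=(abs(C[...,0])<15)&(C[...,2]>54)&(C[...,2]<66)&(C[...,1]>40)&(C[...,1]<72);y=np.sort(C[m][:,1]);i=np.argmax(np.diff(y))
    print(c,'plate start',np.percentile(y[:i],3),'gap',y[i],y[i+1])
E
```

```text
21.85 tcp clamp [ -0.5 -76.6 121.8] rot [-3.137e+00  1.000e-03  2.230e-01] F [ 1.6 12.6 -1.5] open 33.8
top plate start 53.69784236838012 gap 60.909814253945015 64.03810391224698
scene plate start 54.93369808039877 gap 62.28535616663999 65.68091880076899
```

Steady: a gap of about 3 mm remains between cushion and plate, and nothing is creeping. Handing in while the trigger is held squeezed.

```bash
python3 -c "
from cell import hand_in;print(hand_in())"
```

```text
the job is handed in; nothing more can be done
None
```

The jar is clamped in the V of the fixed jaw and the job is handed in, with the trigger still held squeezed at about 22 s of the 69 s allowed.

I pulled the knob to its stop, which let the jaw spring fully open. I then stood the jar on the board about 11 mm short of the seat, let go of it, and pumped the trigger three times at 12 N grip.

- **Jar:** it stands upright, with its lid centre at about 95 mm, which is the seat position. I moved no other object.
- **Cushion:** it is pressed in about 7 to 7.6 mm of its 10 mm. A gap of about 3 mm to the jaw plate still showed, and the plate did not move over the last second before hand-in.
- **Off from plan:** the cushion gave more than the 4 to 5.5 mm I expected from 12 N, and the trigger closed almost fully instead of stalling early. My guess is that part of the handle-side finger's force also reached the trigger. The two cameras differ by about 0.6 mm on how far the cushion gave.

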